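# Set the cell clamp to its gauge mark

## Robot

A 7-joint arm with a two-finger parallel gripper is mounted at the origin on a cart in front of the work surface, level with it; the furniture and walls round the work are solid. World frame = base frame: x ahead of the robot, y to its left, z up, the work surface at z = 0. Lengths are in m, angles in rad, forces in N, time in s.
With the tool pointing down it reaches from about 0.425 to 0.95 m from the base axis. Payload 4.7 kg.
Tool frame: the origin (TCP) lies midway between the tips of the shut fingers; the grasp point (between the pads) lies 19 mm behind it; z points along the fingers, y is the line along which they close (so a half turn about z gives the same grasp; the last joint's range is limited). The gripper opens to 87 mm and grips with 3 to 60 N. Pads are 19 mm wide; open, the fingers measure 117 mm over their backs; the gripper's body (75 mm by 190 mm) begins 51 mm behind the grasp point.
Start: joints at [1.129, 0.469, -0.049, 1.532, 0.024, 1.141, -0.082], TCP at [0.271, -0.618, 0.223] pointing down, gripper open.
Joint ranges: [-2.59, 2.59], [-0.33, 1.99], [-1.39, 1.29], [0.1, 2.45], [-1.04, 4.18], [0.21, 1.99], [-2.66, 2.66]. Speed limits (rad/s): [2.57, 2.57, 3.14, 3.14, 3.14, 3.14, 3.14].

## Interface

Orientations are given as a rotation vector (axis times angle).
In Python, from workcell import bot, vision gives the robot as it stands.
- The arm moves only by the tool step_arm, never from a script. Its argument "targets" is a list of rows, each an object of numbers: "x", "y", "z": the shift along the tool's x, y, z in units of 25 mm (1.0 is 25 mm); "rx", "ry", "rz": the turn, a rotation vector about the tool's x, y, z in units of 5 degrees (1.0 is 5 degrees); "grip": the finger opening in mm, from 0 to 87. A call has 1 to 5 rows; each row is the pose to reach, as a shift and turn from the pose commanded when the call began, along the tool's axes at that moment; what a row does not reach only later rows make up. A row lasts 1/10 s, in which the tool goes at most 50 mm and 8.59 degrees, less where a joint would pass 70% of its speed; a pose out of reach is approached as far as the arm can. A call with a gripper value outside its range is refused whole. The fingers move at their own pace and stop on an object; the grip force is fixed at half the most. Time passes only in rows, so rows that repeat a pose let the fingers close. It gives the time, the measured TCP pose, the force, the opening and the grip force at its end, in the units of the state.
- bot.get_state(): the state, without advancing time (a new reading comes with each control period).
- vision.capture(name): name is "side" or "top" or "wrist"; returns a dict with "frame" (384x512x3 uint8, red, green, blue), "fov_y" (degrees; the focal length in pixels is half the picture's height over the tangent of half this angle, whatever the lens; pixels are square), "cx", "cy" (the principal point, pixels), "cam_to_world" (4x4, takes a point from camera to world coordinates); the wrist camera has in their place "hand_eye" (4x4, takes a point from camera to tool coordinates, whose origin is the TCP and whose axes are the flange's). Camera axes: x right, y down, z forward; pixel columns grow to the right and rows downward; lengths in m; the calibration is good to about 2 mm. A picture is of the moment at which its call begins: read the wrist's pose just before it. There is no depth.
- bot.close_job(): hands the job in; it is judged then, once.
The state is a dict: "t": time; "joints": joint angles; "joint_velocities": joint speeds; "effort": joint torques, N m; "tcp_pos": TCP position; "eef_rot": TCP orientation; "force": force on the tool from outside, world axes, zero at the start; "ft_torque": the same for the moment, N m; "finger_gap": opening from 0.0 (shut) to 1.0 (fully open); "grasp_force": force on a finger pad.
Only numpy, scipy, OpenCV 4.12 (cv2) and the standard library are available. Lean on these libraries where they do the work, as an engineer would, in place of code of your own. Each camera call takes 0.05 s, during which the arm holds its last target. There are 200 camera calls.

## Task

The sliding jaw of the white cell clamp has to be closed up to the red gauge mark for the next cell. With a fingertip, swing the lock lever fully over toward the robot to free the slide, roll the knurled wheel under the fingertip until the jaw's black pointer stands at the tip of the red mark, then push the lever fully back to lock the setting. Work only the lever and the wheel: do not pinch either of them, do not push the jaw or the red mark by hand, and leave everything else on the bench where it stands.

Things in the scene. Friction and masses are not known exactly. Their poses are not given: they have to be found in the camera images.
- clamp: white and grey cell clamp, 120 x 242 mm, screwed to the bench. Origin on the bench surface; y along the slide from wheel to fixed jaw (robot's left), x away from the robot, z up. Grey base plate (x -60..60, y -130..112 mm) 12 mm thick; white gear housing (x -55..48, y -125..-25) up to z 66; jaws (x -10..54, y 18..105) up to z 64; scale bar, pointer and mark below z 48
- wheel_top (a point): top of the knurled wheel's black rubber rim, mid-width, fixed in the clamp; 78.5 mm above the bench, 12.5 mm above the housing. Wheel: 67 mm diameter, 20 mm wide, shallow ridges, axle along clamp x; only its crown stands out of the slot. Pressed lightly (2 to 10 N; the rubber sinks about 1 mm) and stroked along clamp y it turns; lift off and repeat. Turns only with the lever free, stays where left
- wheel (a joint): turn of the wheel in rad, 0 at the start; grows when its top is rolled toward the fixed jaw (clamp +y, as the black arrow beside it shows), which closes the gap by 8 mm per rad, that is 0.24 mm per mm of rolling at the rim; rolling back opens it
- jaw_pointer (a point): tip of the black pointer on the sliding jaw, over the white scale bar, 42.5 mm above the bench; moves with the jaw
- gauge_mark (a point): tip of the red gauge mark, a red saddle on the scale bar, facing the pointer's tip; its place differs from time to time, 12 to 31 mm further along clamp +y than the pointer at the start. Pointer and mark agree when both have the same clamp y
- lock_lever (a joint): angle of the lock lever in rad: 0 locked, 1.15 fully free, with end stops at both; stays where left; about 2 N at the tab move it. Swings about the vertical axis through lever_pivot, clockwise seen from above when freed: locked it points along clamp -y; freed, its tab has come toward the robot. Free from 0.9, locked below 0.2
- lever_tab (a point): centre of the lever's upright thumb tab, 50 mm from the pivot axis, 83 mm above the bench; moves with the lever. The tab is 16 mm thick along the swing, 24 mm wide along the lever, from z 67 to 99 mm; nothing else stands beside it at that height. The half facing away from the robot when locked is black (push it to free), the other orange (push it to lock)
- lever_pivot (a point): point on the lock lever's vertical pivot axis, at the tab's height, fixed in the clamp
- red_index: the red saddle that carries the gauge mark (14 mm wide; leave it alone)
- cuvette_rack: blue rack for cells, 44 x 110 x 30 mm, bystander to the right
- timer: white timer, 66 x 62 x 17 mm, bystander to the right
- marker: marker pen with a blue cap, 136 mm long, bystander
- vial: sample vial with a green cap, 28 mm across, 60 mm tall, bystander behind the clamp
- sample_cup: clear sample cup, 38 mm across, 54 mm tall, bystander
- dispersant_bottle: white bottle with a blue cap, 62 mm across, 125 mm tall, bystander
- salt_bottle: white bottle with a dark red cap, 38 mm across, 72 mm tall, bystander
- sliding_jaw: aluminium sliding jaw, 64 x 20 x 50 mm, 43 mm from the fixed jaw at the start; moves along clamp y, driven by the wheel through a rack and pinion; not to be pushed directly

How it is judged:
By the outcome, as a careful person would: the job done as asked, in the order asked, and still so for the second after the job is handed in, with the robot touching nothing.
It also fails if it takes over 72 s, if anything falls off the work surface, if the arm or the gripper's body presses on something with over 40 N, if the wrist force passes 120 N, or if a joint passes its speed limit or range.

## Working session

There is one attempt and no reset: what is moved stays moved. The work goes in short steps, Python scripts to look and compute and a tool call to move; the robot and the scene stay as the last step left them, time stands still between calls to the robot, and variables do not carry over. Pictures are saved under pics/ and viewed, at most 10 in all, crops included, and the job is handed in when it is done.

Besides the shell and the picture viewer there is one more tool, called after "Request:" by a JSON object that holds its "method" and its "body", one argument or row to a line. step_arm: Moves the arm, as the interface text tells. Its arguments: {"type":"object","properties":{"targets":{"type":"array"}},"required":["targets"]}

```bash
mkdir -p pics; cat > h.py <<'E'
import numpy as np, cv2
from scipy.spatial.transform import Rotation as R
from workcell import bot, vision
def cap(n):
    s=bot.get_state(); c=vision.capture(n); f=c['frame']; H=f.shape[0]
    c['f']=H/2/np.tan(np.radians(c['fov_y'])/2)
    if 'cam_to_world' in c: T=np.array(c['cam_to_world'])
    else:
        W=np.eye(4); W[:3,:3]=R.from_rotvec(s['eef_rot']).as_matrix(); W[:3,3]=s['tcp_pos']; T=W@np.array(c['hand_eye'])
    c['T']=T; return c
def ray(c,u,v):
    d=c['T'][:3,:3]@np.array([(u-c['cx'])/c['f'],(v-c['cy'])/c['f'],1]); return c['T'][:3,3],d/np.linalg.norm(d)
def plane(c,u,v,z):
    o,d=ray(c,u,v); return o+d*(z-o[2])/d[2]
def tri(rays):
    A=0;b=0
    for o,d in rays:
        P=np.eye(3)-np.outer(d,d); A=A+P; b=b+P@o
    p=np.linalg.solve(A,b); return p,[np.linalg.norm((np.eye(3)-np.outer(d,d))@(p-o)) for o,d in rays]
def proj(c,p):
    q=np.linalg.inv(c['T'])@np.append(p,1); return c['cx']+c['f']*q[0]/q[2],c['cy']+c['f']*q[1]/q[2]
def save(c,n,k=1,roi=None):
    f=c['frame'][:,:,::-1]
    if roi: x0,y0,x1,y1=roi; f=f[y0:y1,x0:x1]
    cv2.imwrite(f'pics/{n}.png',cv2.resize(f,None,fx=k,fy=k,interpolation=cv2.INTER_CUBIC))
E
python3 - <<'E'
from h import *
s=bot.get_state(); print({k:np.round(s[k],3) for k in ('t','tcp_pos','eef_rot','force','finger_gap')})
for n in('top','side'):
    c=cap(n); save(c,n+'0',1.5); print(n,c['f'],c['cx'],c['cy'],c['T'].round(3).tolist())
print(R.from_rotvec(s['eef_rot']).as_matrix().round(3))
E
```

```text
{'t': np.float64(0.0), 'tcp_pos': array([ 0.271, -0.618,  0.222]), 'eef_rot': array([-3.073e+00, -6.430e-01,  1.000e-03]), 'force': array([-0.786, -0.665,  0.189]), 'finger_gap': np.float64(0.999)}
top 466.7187865949402 251.95765616978173 193.43867970216482 [[0.012, -0.986, 0.165, 0.451], [-1.0, -0.01, 0.017, -0.236], [-0.015, -0.166, -0.986, 1.01], [0.0, 0.0, 0.0, 1.0]]
side 423.78609570523014 256.09796319982445 193.81229487710024 [[1.0, -0.019, 0.016, 0.568], [-0.025, -0.664, 0.747, -0.896], [-0.003, -0.747, -0.665, 0.647], [0.0, 0.0, 0.0, 1.0]]
[[ 0.916  0.401 -0.001]
 [ 0.401 -0.916  0.002]
 [-0.    -0.002 -1.   ]]
```

View pics/top0.png

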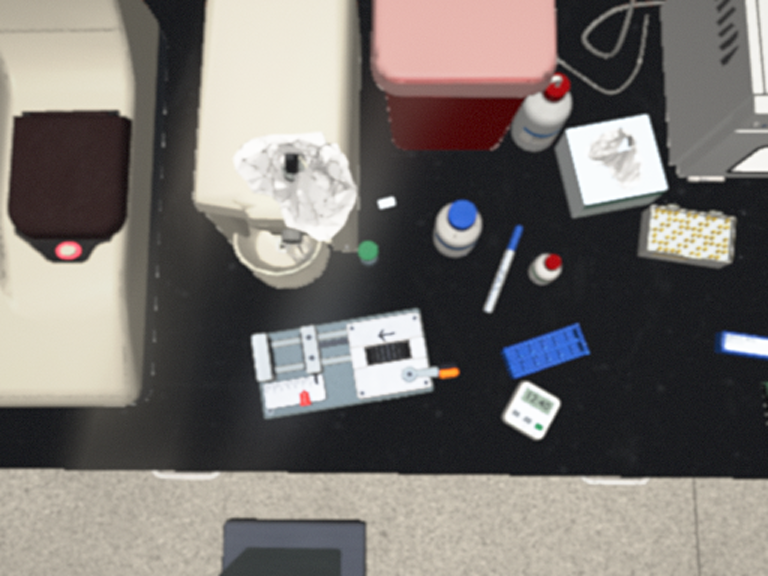

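View pics/side0.png

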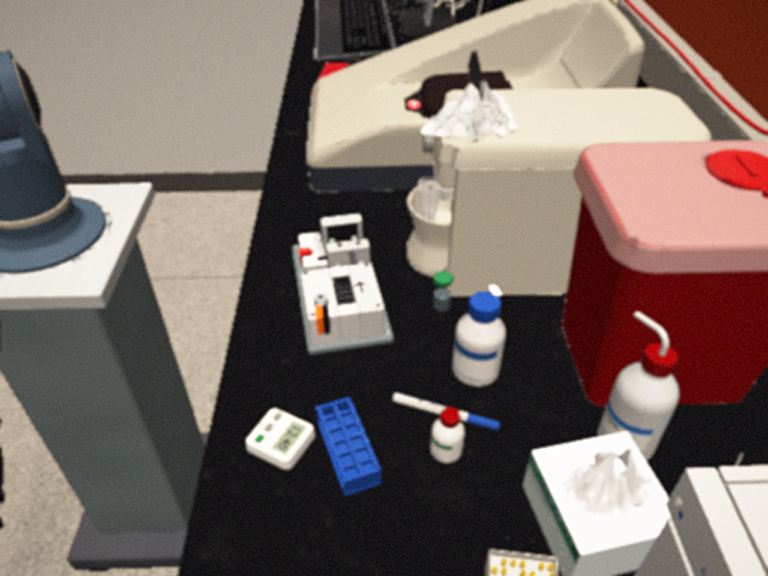

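The top view shows the clamp with its plate corners near (251,335), (418,308), (432,388), (265,417) at 1.5x scale. The orange tab is near (447,373), the lever pivot near (409,373), the red mark near (305,398), the pointer near (317,378), and the wheel near (388,352). The side view shows the tab near (322,315) and the wheel near (344,290).

```bash
python3 - <<'E'
from h import *
T=cap('top'); S=cap('side')
def blob(c,lo,hi,roi):
    h=cv2.cvtColor(c['frame'],cv2.COLOR_RGB2HSV); m=cv2.inRange(h,lo,hi); k=np.zeros_like(m); x0,y0,x1,y1=roi;k[y0:y1,x0:x1]=1; m=m*k
    v,u=np.nonzero(m); return u.mean(),v.mean(),len(u),(u.min(),u.max(),v.min(),v.max())
rt=(160,200,320,290); rs=(185,130,270,240)
ot,os=[blob(c,(8,150,120),(22,255,255),r) for c,r in((T,rt),(S,rs))]
et,es=[blob(c,(0,150,120),(6,255,255),r) for c,r in((T,rt),(S,rs))]
for n,a,b,z in(('orange',ot,os,.083),('red',et,es,.045)):
    print(n,a,b,tri([ray(T,*a[:2]),ray(S,*b[:2])]),plane(T,*a[:2],z))
# plate corners from top by rough pixel at z=.012
P=np.array([plane(T,u/1.5,v/1.5,.012) for u,v in((251,335),(418,308),(432,388),(265,417))]);print(P.round(4).tolist())
for a in range(4): print(np.linalg.norm(P[a]-P[a-1]).round(4))
c=np.vstack([cv2.resize(T['frame'][200:285,160:315],None,fx=5,fy=5,interpolation=cv2.INTER_CUBIC)])
cv2.imwrite('pics/tc.png',c[:,:,::-1])
save(S,'sc',5,(185,135,270,245))
E
```

```text
orange (np.float64(298.85185185185185), np.float64(248.33333333333334), 81, (np.int64(293), np.int64(305), np.int64(245), np.int64(252))) (np.float64(213.0581395348837), np.float64(212.58139534883722), 86, (np.int64(211), np.int64(215), np.int64(204), np.int64(222))) (array([ 0.49833027, -0.31427648,  0.08380527]), [np.float64(0.0005381098496158255), np.float64(0.0005381098496159347)]) [ 0.49783834 -0.31442521  0.083     ]
red (np.float64(203.38095238095238), np.float64(266.3333333333333), 21, (np.int64(201), np.int64(206), np.int64(262), np.int64(269))) (np.float64(203.0), np.float64(167.70967741935485), 31, (np.int64(200), np.int64(207), np.int64(166), np.int64(170))) (array([ 0.4619016 , -0.12180629,  0.04206916]), [np.float64(0.0010488619370752426), np.float64(0.0010488619370752942)]) [ 0.4608367  -0.12231954  0.045     ]
[[0.5516, -0.038, 0.012], [0.5932, -0.2773, 0.012], [0.4794, -0.2974, 0.012], [0.4362, -0.0627, 0.012]]
0.1181
0.2429
0.1156
0.2386
```

View pics/tc.png

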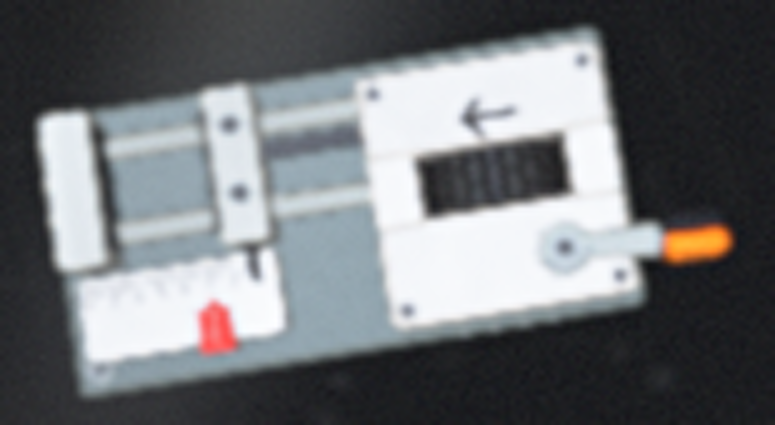

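View pics/sc.png

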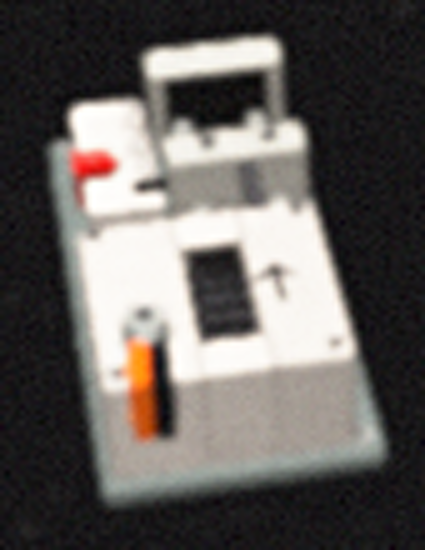

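The top crop shows the pivot at crop (565,247), the pointer tip (258,280), the red tip (213,300), the wheel opening centred at (494,178), and the tab with orange towards the robot and black on the far side. The side crop agrees: the wheel's opening is centred at (222,292) and the orange tab spans (142,335) to (148,438).

```bash
python3 - <<'E'
from h import *
T=cap('top');S=cap('side')
t=lambda u,v:(160+u/5,200+v/5); s=lambda u,v:(185+u/5,135+v/5)
yaw=np.radians(10.15); O=np.array([.5135,-.160,0]); Rc=R.from_euler('z',yaw).as_matrix()
for n,a,b,z in(('pivot',(565,247),(146,314),.075),('wheel',(494,178),(222,292),.0725),('pointer',(258,280),(140,186),.0425),('red',(213,300),(117,164),.0425),('tabtop',(700,238),(151,343),.099),('arrow',(488,116),(277,283),.066)):
    p=plane(T,*t(*a),z); q,e=tri([ray(T,*t(*a)),ray(S,*s(*b))])
    print(n,'top',p.round(4),'tri',q.round(4),'res',round(e[0],4),'clamp',(Rc.T@(p-O)).round(4),(Rc.T@(q-O)).round(4))
E
```

```text
pivot top [ 0.4955 -0.2637  0.075 ] tri [ 0.4967 -0.2635  0.0757] res 0.0013 clamp [-0.036  -0.0989  0.075 ] [-0.0347 -0.0989  0.0757]
wheel top [ 0.5228 -0.2352  0.0725] tri [ 0.5255 -0.2349  0.0613] res 0.0018 clamp [-0.004  -0.0756  0.0725] [-0.0014 -0.0759  0.0613]
pointer top [ 0.4821 -0.1384  0.0425] tri [ 0.4844 -0.1378  0.0409] res 0.0023 clamp [-0.0271  0.0268  0.0425] [-0.0247  0.0269  0.0409]
red top [ 0.4737 -0.12    0.0425] tri [ 0.4744 -0.1196  0.0399] res 0.0007 clamp [-0.0321  0.0464  0.0425] [-0.0313  0.0466  0.0399]
tabtop top [ 0.4985 -0.3153  0.099 ] tri [ 0.5013 -0.3142  0.1065] res 0.0032 clamp [-0.0422 -0.1502  0.099 ] [-0.0392 -0.1496  0.1065]
arrow top [ 0.5485 -0.2325  0.066 ] tri [ 0.5494 -0.2324  0.0637] res 0.0007 clamp [ 0.0216 -0.0775  0.066 ] [ 0.0226 -0.0776  0.0637]
```

Request:
{"method": "step_arm", "body": {
  "targets": [
    {"rz":1.35},
    {"rz":2.7},
    {"rz":2.7,"grip":0}
  ]
}}

```text
$.targets[0]: bad value
```

Request:
{"method": "step_arm", "body": {
  "targets": [
    {"x":0,"y":0,"z":0,"rx":0,"ry":0,"rz":1.35,"grip":0},
    {"x":0,"y":0,"z":0,"rx":0,"ry":0,"rz":2.7,"grip":0},
    {"x":0,"y":0,"z":0,"rx":0,"ry":0,"rz":2.7,"grip":0}
  ]
}}

```text
t: 0.6
tcp_pos: [0.2708, -0.6182, 0.2225]
eef_rot: [3.129, 0.278, -0.0]
force: [-0.2, -0.0, -0.1]
finger_gap: 0.81
grasp_force: 0.0
```

Request:
{"method": "step_arm", "body": {
  "targets": [
    {"x":1.5,"y":-1.2,"z":0,"rx":0,"ry":0,"rz":0,"grip":0},
    {"x":3.0,"y":-2.4,"z":0,"rx":0,"ry":0,"rz":0,"grip":0},
    {"x":4.5,"y":-3.6,"z":0,"rx":0,"ry":0,"rz":0,"grip":0},
    {"x":6.0,"y":-4.8,"z":0,"rx":0,"ry":0,"rz":0,"grip":0},
    {"x":7.5,"y":-6.0,"z":0,"rx":0,"ry":0,"rz":0,"grip":0}
  ]
}}

```text
t: 1.1
tcp_pos: [0.43, -0.436, 0.2228]
eef_rot: [3.128, 0.282, 0.001]
force: [-0.0, 0.6, 0.8]
finger_gap: 0.351
grasp_force: 0.0
```

Request:
{"method": "step_arm", "body": {
  "targets": [
    {"x":1.5,"y":-1.3,"z":0,"rx":0,"ry":0,"rz":0,"grip":0},
    {"x":3.0,"y":-2.6,"z":0,"rx":0,"ry":0,"rz":0,"grip":0},
    {"x":4.5,"y":-3.8,"z":0,"rx":0,"ry":0,"rz":0,"grip":0},
    {"x":5.0,"y":-4.36,"z":0,"rx":0,"ry":0,"rz":0,"grip":0},
    {"x":5.0,"y":-4.36,"z":0,"rx":0,"ry":0,"rz":0,"grip":0}
  ]
}}

```text
t: 1.6
tcp_pos: [0.5354, -0.3038, 0.2226]
eef_rot: [-3.126, -0.294, -0.002]
force: [0.1, 0.6, -0.2]
finger_gap: 0.009
grasp_force: 0.0
```

```bash
python3 - <<'E'
from h import *
s=bot.get_state(); print(s['t'],s['tcp_pos'].round(4) if hasattr(s['tcp_pos'],'round') else s['tcp_pos'],s['finger_gap'],s['force'])
c=cap('wrist'); save(c,'w1',1.5); print(c['f'],c['cx'],c['cy'],c['T'].round(4).tolist())
for n,p in dict(pivot=(.4955,-.2637,.083),wheel=(.524,-.235,.0785),tab=(.5033,-.3128,.083),red=(.4742,-.12,.0425)).items(): print(n,np.array(proj(c,p))*1.5)
E
```

```text
1.6 [ 0.5354 -0.3038  0.2226] 0.009044467526928784 [ 0.13392906  0.56515751 -0.16406632]
339.74097740603327 252.58126702984111 190.22731931035662 [[0.1849, -0.9438, -0.2738, 0.6094], [-0.9827, -0.1778, -0.051, -0.2908], [-0.0005, 0.2785, -0.9604, 0.3854], [0.0, 0.0, 0.0, 1.0]]
pivot [303.20579281 314.71791189]
wheel [264.95375831 261.42830061]
tab [382.28571767 316.85603533]
red [104.30052866 287.81923863]
```

View pics/w1.png

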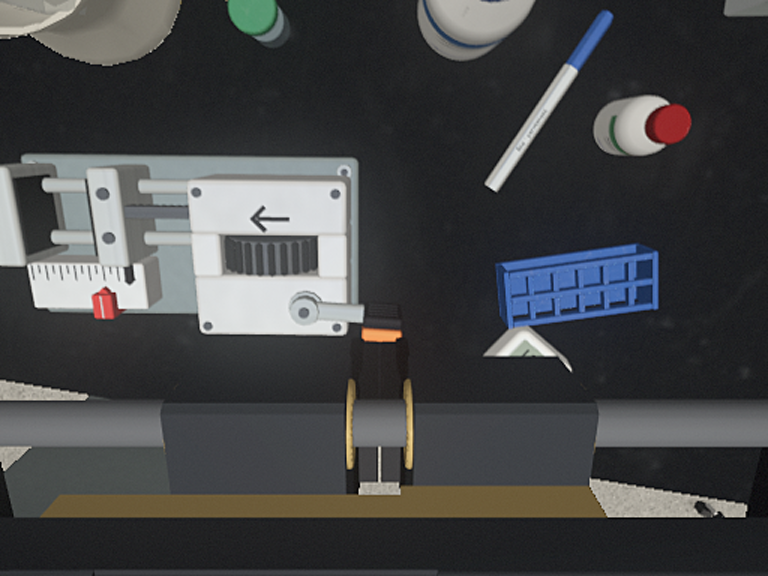

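The wrist view shows the pivot at (304,308), the tab with its black half at (382,316) and orange half at (382,335), the wheel crown centre at (270,256), the pointer tip at (129,281) and the red tip at (105,291). All agree with the top-view points.

```bash
python3 - <<'E'
from h import *
s=bot.get_state(); print(s['t'],np.round(s['tcp_pos'],4),np.round(s['eef_rot'],3))
c=cap('wrist'); cv2.imwrite('pics/w2.png',cv2.resize(c['frame'][150:240,0:280,::-1],None,fx=2.8,fy=2.8,interpolation=cv2.INTER_CUBIC))
yaw=np.radians(10.15); O=np.array([.5135,-.160,0]); Rc=R.from_euler('z',yaw).as_matrix()
for n,p in dict(pivot=(.4955,-.2637,.075),wheel=(.524,-.235,.0785),tab=(.5033,-.3128,.099),red=(.4742,-.12,.0425),ptr=(.4835,-.138,.0425)).items(): print(n,np.array(proj(c,p))*[2.8,2.8]-[0,420])
T=cap('top');t=lambda u,v:(160+u/5,200+v/5)
for n,w,a in(('pivot',(304/1.5,308/1.5),(565,247)),('ptr',(129/1.5,281/1.5),(258,280)),('red',(105/1.5,291/1.5),(213,300))):
    q,e=tri([ray(T,*t(*a)),ray(c,*w)]); print(n,q.round(4),e[0].round(4),(Rc.T@(q-O)).round(4))
for n,w,z in(('pivot',(304,308),.075),('wheel',(270,253),.0785),('tab',(382,328),.099),('ptr',(129,281),.0425),('red',(105,291),.0425)):
    q=plane(c,w[0]/1.5,w[1]/1.5,z); print(n,q.round(4),(Rc.T@(q-O)).round(4))
E
```

```text
1.65 [ 0.5335 -0.3069  0.2225] [-3.128 -0.286  0.   ]
pivot [560.69532426 153.14717366]
wheel [484.93418132  61.32319737]
tab [705.15865392 180.65353983]
red [185.69628451 112.94464942]
ptr [235.21008338  97.7531676 ]
pivot [ 0.4952 -0.2649  0.074 ] 0.0012 [-0.0364 -0.1     0.074 ]
ptr [ 0.4815 -0.139   0.0416] 0.001 [-0.0278  0.0263  0.0416]
red [ 0.4721 -0.1218  0.042 ] 0.0024 [-0.034   0.0449  0.042 ]
pivot [ 0.4953 -0.2661  0.075 ] [-0.0366 -0.1012  0.075 ]
wheel [ 0.5282 -0.2408  0.0785] [ 0.0002 -0.0821  0.0785]
tab [ 0.4999 -0.316   0.099 ] [-0.0409 -0.1512  0.099 ]
ptr [ 0.4812 -0.1402  0.0425] [-0.0283  0.0252  0.0425]
red [ 0.4708 -0.1239  0.0425] [-0.0356  0.043   0.0425]
```

View pics/w2.png

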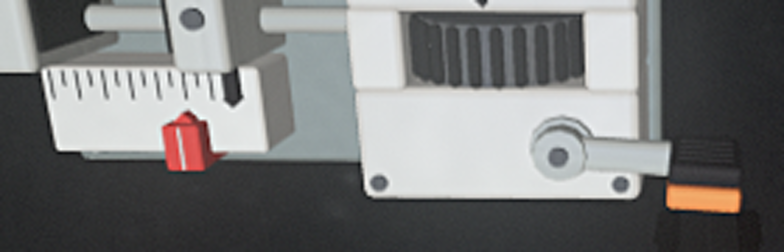

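Measured gap is about 18–19.6 mm, pivot at clamp (-36,-99.5) and wheel at about (-1,-77). Next I lower the tip behind the tab's black side, then swing the lever.

Request:
{"method": "step_arm", "body": {
  "targets": [
    {"x":0,"y":0,"z":1.5,"rx":0,"ry":0,"rz":0,"grip":0},
    {"x":0,"y":0,"z":3.0,"rx":0,"ry":0,"rz":0,"grip":0},
    {"x":0,"y":0,"z":4.5,"rx":0,"ry":0,"rz":0,"grip":0},
    {"x":0,"y":0,"z":5.5,"rx":0,"ry":0,"rz":0,"grip":0},
    {"x":0,"y":0,"z":5.5,"rx":0,"ry":0,"rz":0,"grip":0}
  ]
}}

```text
t: 2.25
tcp_pos: [0.5286, -0.3094, 0.0812]
eef_rot: [-3.126, -0.273, 0.012]
force: [-0.1, 0.6, -0.6]
finger_gap: 0.005
grasp_force: 0.0
```

Request:
{"method": "step_arm", "body": {
  "targets": [
    {"x":-0.49,"y":0.06,"z":0,"rx":0,"ry":0,"rz":0,"grip":0},
    {"x":-0.8,"y":0.14,"z":0,"rx":0,"ry":0,"rz":1.7,"grip":0},
    {"x":-0.8,"y":0.14,"z":0,"rx":0,"ry":0,"rz":1.7,"grip":0}
  ]
}}

```text
t: 2.55
tcp_pos: [0.513, -0.3178, 0.0873]
eef_rot: [3.138, 0.041, 0.004]
force: [0.1, -0.1, 1.0]
finger_gap: 0.004
grasp_force: 0.0
```

Request:
{"method": "step_arm", "body": {
  "targets": [
    {"x":-0.31,"y":0.08,"z":0,"rx":0,"ry":0,"rz":1.7,"grip":0},
    {"x":-0.62,"y":0.12,"z":0,"rx":0,"ry":0,"rz":3.4,"grip":0},
    {"x":-0.94,"y":0.1,"z":0,"rx":0,"ry":0,"rz":5.1,"grip":0},
    {"x":-1.25,"y":0.05,"z":0,"rx":0,"ry":0,"rz":6.8,"grip":0},
    {"x":-1.25,"y":0.05,"z":0,"rx":0,"ry":0,"rz":6.8,"grip":0}
  ]
}}

```text
t: 3.05
tcp_pos: [0.4824, -0.3184, 0.0869]
eef_rot: [3.017, -0.872, 0.004]
force: [0.3, 0.4, -0.3]
finger_gap: 0.006
grasp_force: 0.0
```

```bash
python3 - <<'E'
from h import *
s=bot.get_state(); print(s['t'],np.round(s['tcp_pos'],4),np.round(s['eef_rot'],3),np.round(s['force'],2))
c=cap('top'); h=cv2.cvtColor(c['frame'],cv2.COLOR_RGB2HSV); m=cv2.inRange(h,(8,150,120),(22,255,255)); m[:200]=0; m[300:]=0; m[:,:240]=0;m[:,340:]=0
v,u=np.nonzero(m); print(len(u), u.mean() if len(u) else 0, v.mean() if len(u) else 0)
E
```

```text
3.05 [ 0.4824 -0.3184  0.0869] [ 3.017 -0.872  0.004] [ 0.35  0.45 -0.25]
0 0 0
```

Request:
{"method": "step_arm", "body": {
  "targets": [
    {"x":-0.31,"y":0.08,"z":0,"rx":0,"ry":0,"rz":1.7,"grip":0},
    {"x":-0.62,"y":0.12,"z":0,"rx":0,"ry":0,"rz":3.4,"grip":0},
    {"x":-0.88,"y":0.11,"z":0,"rx":0,"ry":0,"rz":4.8,"grip":0},
    {"x":-0.88,"y":0.11,"z":0,"rx":0,"ry":0,"rz":4.8,"grip":0}
  ]
}}

```text
t: 3.5
tcp_pos: [0.4625, -0.3082, 0.0858]
eef_rot: [2.772, -1.477, 0.001]
force: [-0.1, 1.2, -0.3]
finger_gap: 0.002
grasp_force: 0.0
```

```bash
python3 - <<'E'
from h import *
s=bot.get_state(); print(s['t'],np.round(s['tcp_pos'],4),np.round(s['eef_rot'],3),np.round(s['force'],2))
S=cap('side'); W=cap('wrist'); S2=cv2.resize(S['frame'][130:250,150:300],None,fx=3.2,fy=3.2)
a=W['frame']; cv2.imwrite('pics/m1.png',np.hstack([S2[:384],a[:,:300]])[:,:,::-1])
E
```

```text
3.5 [ 0.4625 -0.3082  0.0858] [ 2.772e+00 -1.477e+00  1.000e-03] [-0.11  1.21 -0.32]
```

View pics/m1.png

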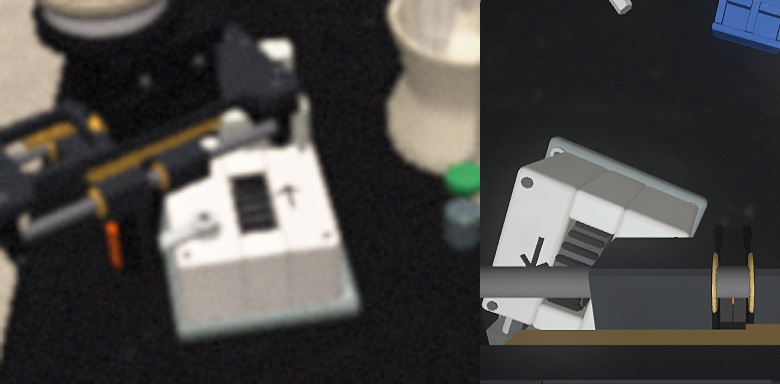

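The lever has swung toward the robot: hub at (207,222), arm pointing left, orange tab near (113,245). The force is still low, so I press gently to find the stop.

Request:
{"method": "step_arm", "body": {
  "targets": [
    {"x":-0.12,"y":0.0,"z":0,"rx":0,"ry":0,"rz":0,"grip":0},
    {"x":-0.12,"y":0,"z":0,"rx":0,"ry":0,"rz":0,"grip":0},
    {"x":-0.12,"y":0,"z":0,"rx":0,"ry":0,"rz":0,"grip":0}
  ]
}}

```text
t: 3.9
tcp_pos: [0.4626, -0.3073, 0.0856]
eef_rot: [2.77, -1.48, 0.008]
force: [3.2, -5.2, -2.4]
finger_gap: 0.008
grasp_force: 2.6
```

The stop is felt: about 6 N along the lever's normal. Now I back off, lift and turn back.

Request:
{"method": "step_arm", "body": {
  "targets": [
    {"x":0.5,"y":0,"z":0,"rx":0,"ry":0,"rz":0,"grip":0},
    {"x":0.5,"y":0,"z":-1.2,"rx":0,"ry":0,"rz":0,"grip":0},
    {"x":0.5,"y":0,"z":-2.4,"rx":0,"ry":0,"rz":0,"grip":0}
  ]
}}

```text
t: 4.2
tcp_pos: [0.4672, -0.3158, 0.1447]
eef_rot: [-2.77, 1.482, 0.006]
force: [-0.1, -0.8, 0.1]
finger_gap: 0.003
grasp_force: 0.0
```

Request:
{"method": "step_arm", "body": {
  "targets": [
    {"x":0,"y":0,"z":0,"rx":0,"ry":0,"rz":-1.7,"grip":0},
    {"x":0,"y":0,"z":0,"rx":0,"ry":0,"rz":-3.4,"grip":0},
    {"x":0,"y":0,"z":0,"rx":0,"ry":0,"rz":-5.1,"grip":0},
    {"x":0,"y":0,"z":0,"rx":0,"ry":0,"rz":-6.7,"grip":0}
  ]
}}

```text
t: 4.6
tcp_pos: [0.4677, -0.3158, 0.1449]
eef_rot: [-3.081, 0.611, 0.002]
force: [0.1, 0.2, 0.1]
finger_gap: 0.003
grasp_force: 0.0
```

Request:
{"method": "step_arm", "body": {
  "targets": [
    {"x":0,"y":0,"z":0,"rx":0,"ry":0,"rz":-1.7,"grip":0},
    {"x":0,"y":0,"z":0,"rx":0,"ry":0,"rz":-3.4,"grip":0},
    {"x":0,"y":0,"z":0,"rx":0,"ry":0,"rz":-5.1,"grip":0},
    {"x":0,"y":0,"z":0,"rx":0,"ry":0,"rz":-6.6,"grip":0},
    {"x":0,"y":0,"z":0,"rx":0,"ry":0,"rz":-6.6,"grip":0}
  ]
}}

```text
t: 5.1
tcp_pos: [0.4676, -0.3159, 0.1448]
eef_rot: [-3.128, -0.279, 0.001]
force: [-0.2, 0.4, -0.4]
finger_gap: 0.003
grasp_force: 0.0
```

```bash
cat >> h.py <<'E'
yaw=np.radians(10.15); O=np.array([.5135,-.160,0]); Rc=R.from_euler('z',yaw).as_matrix()
def clamp(p): return (Rc.T@(np.asarray(p)-O)*1000).round(1)
def st():
    s=bot.get_state(); r=R.from_rotvec(s['eef_rot']).as_matrix(); print(round(s['t'],2),'clamp',clamp(s['tcp_pos']),'toolyaw',np.degrees(np.arctan2(r[1,0],r[0,0])).round(2),'F',(Rc.T@s['force']).round(1))
E
python3 -c "
from h import *
c=cap('wrist');st()
cv2.imwrite('pics/w3.png',cv2.resize(c['frame'][:,:,::-1],None,fx=1.5,fy=1.5,interpolation=cv2.INTER_CUBIC))"
```

```text
5.15 clamp [ -72.7 -145.5  144.8] toolyaw 10.03 F [ 0.4  0.1 -0.3]
```

View pics/w3.png

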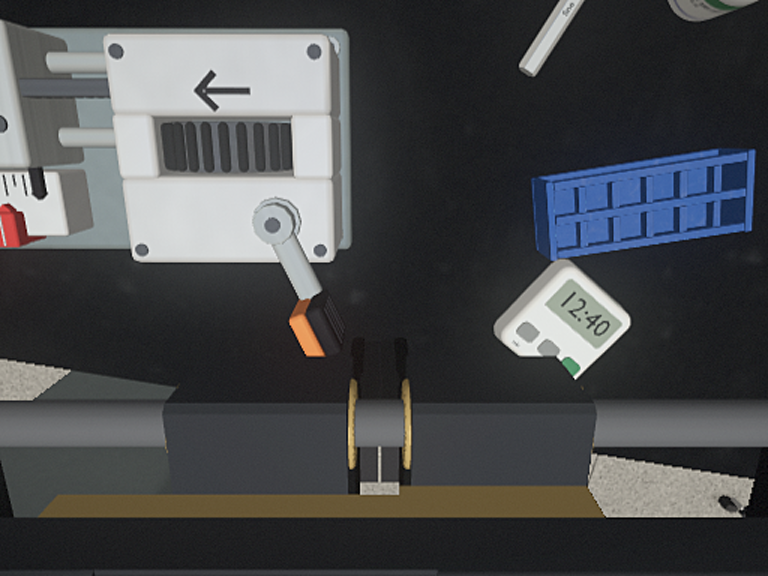

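The lever is about 65° over, with its tab at (318,328) and hub at (275,220). The wheel crown spans (162–292, 147) and the pointer tip is at (40,195). I move above the start of the wheel stroke.

```bash
python3 -c "
from h import *
c=cap('wrist');st()
for u,v in ((162,147),(292,147),(227,122),(227,172),(275,222)): print(clamp(plane(c,u/1.5,v/1.5,.068)),clamp(plane(c,u/1.5,v/1.5,.0785)))"
```

```text
5.2 clamp [ -72.7 -145.5  144.9] toolyaw 10.01 F [-0.1 -0.2  0.5]
[ -1.5 -48.3  68. ] [ -1.3 -52.6  78.5]
[  -1.7 -107.2   68. ] [  -1.5 -109.    78.5]
[  9.2 -78.7  68. ] [  8.9 -81.7  78.5]
[-12.7 -76.8  68. ] [-12.  -79.8  78.5]
[-35.8 -97.4  68. ] [-34.1 -99.6  78.5]
```

Request:
{"method": "step_arm", "body": {
  "targets": [
    {"x":1.2,"y":-0.9,"z":0,"rx":0,"ry":0,"rz":0,"grip":0},
    {"x":2.4,"y":-1.8,"z":0.5,"rx":0,"ry":0,"rz":0,"grip":0},
    {"x":2.87,"y":-2.3,"z":1.4,"rx":0,"ry":0,"rz":0,"grip":0},
    {"x":2.87,"y":-2.3,"z":1.4,"rx":0,"ry":0,"rz":0,"grip":0},
    {"x":2.87,"y":-2.3,"z":1.4,"rx":0,"ry":0,"rz":0,"grip":0}
  ]
}}

```text
t: 5.7
tcp_pos: [0.5277, -0.2469, 0.1097]
eef_rot: [3.129, 0.277, -0.003]
force: [0.1, -1.1, 1.0]
finger_gap: 0.005
grasp_force: 0.0
```

```bash
python3 -c "
from h import *
st()"
```

```text
5.7 clamp [ -1.3 -88.1 109.7] toolyaw 10.11 F [-0.1 -1.1  1. ]
```

Request:
{"method": "step_arm", "body": {
  "targets": [
    {"x":0,"y":0,"z":0.6,"rx":0,"ry":0,"rz":0,"grip":0},
    {"x":0,"y":0,"z":1.1,"rx":0,"ry":0,"rz":0,"grip":0},
    {"x":0,"y":0,"z":1.24,"rx":0,"ry":0,"rz":0,"grip":0},
    {"x":0,"y":0,"z":1.28,"rx":0,"ry":0,"rz":0,"grip":0},
    {"x":0,"y":0,"z":1.28,"rx":0,"ry":0,"rz":0,"grip":0}
  ]
}}

```text
t: 6.2
tcp_pos: [0.5283, -0.2471, 0.0784]
eef_rot: [3.129, 0.277, 0.001]
force: [-0.1, -0.5, -0.0]
finger_gap: 0.005
grasp_force: 0.0
```

Request:
{"method": "step_arm", "body": {
  "targets": [
    {"x":0,"y":0,"z":0.06,"rx":0,"ry":0,"rz":0,"grip":0},
    {"x":0,"y":0,"z":0.06,"rx":0,"ry":0,"rz":0,"grip":0},
    {"x":0,"y":0,"z":0.06,"rx":0,"ry":0,"rz":0,"grip":0}
  ]
}}

```text
t: 6.5
tcp_pos: [0.5285, -0.2468, 0.0769]
eef_rot: [3.129, 0.278, 0.001]
force: [-0.1, -0.6, 0.9]
finger_gap: 0.006
grasp_force: 0.3
```

Request:
{"method": "step_arm", "body": {
  "targets": [
    {"x":0,"y":0,"z":0.05,"rx":0,"ry":0,"rz":0,"grip":0},
    {"x":0,"y":0,"z":0.05,"rx":0,"ry":0,"rz":0,"grip":0},
    {"x":0,"y":0,"z":0.05,"rx":0,"ry":0,"rz":0,"grip":0}
  ]
}}

```text
t: 6.8
tcp_pos: [0.5287, -0.2472, 0.0766]
eef_rot: [3.128, 0.277, 0.002]
force: [-2.2, -0.1, 6.4]
finger_gap: 0.01
grasp_force: 3.4
```

Request:
{"method": "step_arm", "body": {
  "targets": [
    {"x":0,"y":-0.2,"z":0,"rx":0,"ry":0,"rz":0,"grip":0},
    {"x":0,"y":-0.4,"z":0,"rx":0,"ry":0,"rz":0,"grip":0},
    {"x":0,"y":-0.6,"z":0,"rx":0,"ry":0,"rz":0,"grip":0},
    {"x":0,"y":-0.8,"z":0,"rx":0,"ry":0,"rz":0,"grip":0},
    {"x":0,"y":-0.8,"z":0,"rx":0,"ry":0,"rz":0,"grip":0}
  ]
}}

```text
t: 7.3
tcp_pos: [0.5254, -0.2279, 0.0781]
eef_rot: [3.127, 0.277, 0.003]
force: [-4.2, 0.1, 15.8]
finger_gap: 0.004
grasp_force: 7.3
```

```bash
python3 -c "
from h import *
st(); c=cap('top'); save(c,'t2',5,(160,200,315,285)); c=cap('wrist'); save(c,'w4',1.5)
print(c['T'].round(3).tolist(),[np.array(proj(c,p))*1.5 for p in ((.4742,-.12,.0425),(.4820,-.138,.0425))])"
```

```text
7.3 clamp [ -0.2 -69.   78.1] toolyaw 10.14 F [-4.1  0.8 15.8]
[[0.175, -0.946, -0.274, 0.599], [-0.985, -0.167, -0.052, -0.215], [0.003, 0.278, -0.96, 0.241], [0.0, 0.0, 0.0, 1.0]] [array([109.39734828, 395.13651017]), array([152.40246416, 385.54196315])]
```

View pics/w4.png

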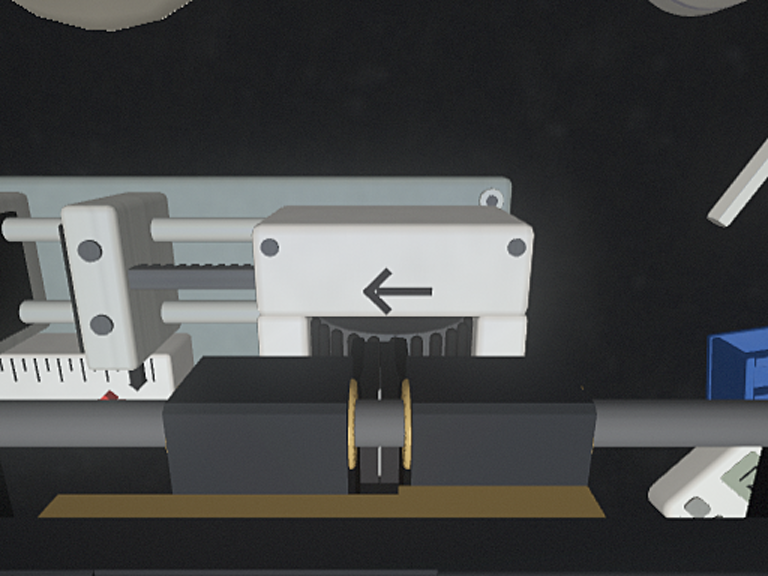

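The pointer tip is at (137,385) and the red tip at (109,393). The pointer moved toward the mark without slipping. The press reached 16 N, which is too high, so I press more lightly from here.

Request:
{"method": "step_arm", "body": {
  "targets": [
    {"x":0,"y":0,"z":-0.6,"rx":0,"ry":0,"rz":0,"grip":0},
    {"x":0,"y":0.68,"z":-0.6,"rx":0,"ry":0,"rz":0,"grip":0},
    {"x":0,"y":0.68,"z":-0.6,"rx":0,"ry":0,"rz":0,"grip":0},
    {"x":0,"y":0.68,"z":-0.1,"rx":0,"ry":0,"rz":0,"grip":0},
    {"x":0,"y":0.68,"z":-0.06,"rx":0,"ry":0,"rz":0,"grip":0}
  ]
}}

```text
t: 7.9
tcp_pos: [0.5287, -0.246, 0.0771]
eef_rot: [3.126, 0.276, 0.003]
force: [-1.0, -3.5, 12.4]
finger_gap: 0.009
grasp_force: 6.3
```

Request:
{"method": "step_arm", "body": {
  "targets": [
    {"x":0,"y":0,"z":0,"rx":0,"ry":0,"rz":0,"grip":0},
    {"x":0,"y":0,"z":0,"rx":0,"ry":0,"rz":0,"grip":0}
  ]
}}

```text
t: 8.1
tcp_pos: [0.5287, -0.2459, 0.0772]
eef_rot: [3.126, 0.276, 0.003]
force: [-0.1, -4.0, 8.6]
finger_gap: 0.001
grasp_force: 4.4
```

Request:
{"method": "step_arm", "body": {
  "targets": [
    {"x":0,"y":-0.18,"z":-0.03,"rx":0,"ry":0,"rz":0,"grip":0},
    {"x":0,"y":-0.36,"z":-0.04,"rx":0,"ry":0,"rz":0,"grip":0},
    {"x":0,"y":-0.54,"z":-0.05,"rx":0,"ry":0,"rz":0,"grip":0},
    {"x":0,"y":-0.72,"z":-0.05,"rx":0,"ry":0,"rz":0,"grip":0},
    {"x":0,"y":-0.72,"z":-0.05,"rx":0,"ry":0,"rz":0,"grip":0}
  ]
}}

```text
t: 8.6
tcp_pos: [0.5251, -0.2256, 0.0783]
eef_rot: [3.129, 0.279, 0.001]
force: [-0.6, 0.2, 11.0]
finger_gap: 0.007
grasp_force: 5.5
```

```bash
python3 -c "
from h import *
st()"
```

```text
8.6 clamp [ -0.1 -66.6  78.3] toolyaw 10.19 F [-0.6  0.3 11. ]
```

Request:
{"method": "step_arm", "body": {
  "targets": [
    {"x":0,"y":0,"z":-1.5,"rx":0,"ry":0,"rz":0,"grip":0},
    {"x":-0.8,"y":-1.4,"z":-2.7,"rx":0,"ry":0,"rz":0,"grip":0},
    {"x":-1.6,"y":-2.8,"z":-2.7,"rx":0,"ry":0,"rz":0,"grip":0},
    {"x":-2.4,"y":-4.28,"z":-2.7,"rx":0,"ry":0,"rz":0,"grip":0},
    {"x":-2.4,"y":-4.28,"z":-2.7,"rx":0,"ry":0,"rz":0,"grip":0}
  ]
}}

```text
t: 9.1
tcp_pos: [0.4419, -0.1265, 0.1437]
eef_rot: [-3.125, -0.287, 0.01]
force: [0.7, -0.4, -0.3]
finger_gap: 0.003
grasp_force: 0.0
```

Request:
{"method": "step_arm", "body": {
  "targets": [
    {"x":0,"y":0,"z":0,"rx":0,"ry":0,"rz":0,"grip":0},
    {"x":0,"y":0,"z":0,"rx":0,"ry":0,"rz":0,"grip":0}
  ]
}}

```text
t: 9.3
tcp_pos: [0.447, -0.1318, 0.1449]
eef_rot: [-3.129, -0.277, 0.001]
force: [0.9, -0.5, -0.8]
finger_gap: 0.002
grasp_force: 0.0
```

```bash
cat > meas.py <<'E'
from h import *
st(); c=cap('wrist'); f=c['frame']; hsv=cv2.cvtColor(f,cv2.COLOR_RGB2HSV)
red=cv2.inRange(hsv,(0,140,90),(8,255,255))|cv2.inRange(hsv,(172,140,90),(180,255,255)); red[237:]=0
n,l,s_,_=cv2.connectedComponentsWithStats(red); print('red comps',s_[1:].tolist())
k=1+np.argmax(s_[1:,4]); x,y,w,h,_=s_[k]
tip=[]
for r in range(y,y+5):
    u=np.nonzero(l[r]==k)[0]; print('red row',r,u.min(),u.max(),clamp(plane(c,u.mean(),r,.0425))[:2])
print('pred ptr zone',proj(c,O+Rc@[-.028,.035,.0425]))
g=f.max(2); np.save('w.npy',f)
dark=(g<90).astype(np.uint8); dark[237:]=0
n,dl,ds,_=cv2.connectedComponentsWithStats(dark)
for r in range(y-14,y+6):
    row=g[r,max(0,x-40):x+w+60]; print(r,' '.join(f'{v:3d}' for v in row[::2]))
save(c,f"z{int(bot.get_state()['t']*100)}",1.5)
E
python3 meas.py
```

```text
9.3 clamp [-60.5  39.5 144.9] toolyaw 10.11 F [ 0.8 -0.6 -0.8]
red comps [[233, 152, 17, 28, 353]]
red row 152 241 241 [-31.1  47.6]
red row 153 240 242 [-31.9  47.6]
red row 154 239 243 [-32.7  47.6]
red row 155 238 244 [-33.5  47.6]
red row 156 237 245 [-34.3  47.6]
pred ptr zone (np.float64(256.9888493232277), np.float64(147.99217707059563))
138 223 198 229 222 238 183 224 231 143 225 228 103 225 225  73 227 225 158 229 222 199 230 222 237 193 224 232 144 235  86  75  73 206 111 228 227 158 233 226 226 230 189 155 157 158 157 157 156 155 156 154 156 159 158 157 156 156 155 155
139 221 206 226 221 236 187 224 229 157 225 229  91 225 224 125 227 224 158 228 223 207 227 223 236 191 225 230 158 235  87  76  72 207 141 227 227 159 232 226 225 230 187 155 158 158 157 156 156 156 156 156 156 157 157 157 156 156 157 157
140 221 227 223 221 236 193 224 226 200 223 229  55 225 223 203 225 224 158 228 222 229 225 223 235 191 224 227 202 234  87  78  74 207 206 226 227 160 233 225 225 230 184 154 157 158 157 156 154 155 154 155 158 158 158 158 157 156 155 155
141 221 223 222 220 234 191 224 2
[... 3346 characters left out ...]
 222 222 222 222 223 223 223 223 223 223 222 223 222 223 223 223 232 224 179 226 224 230 166 225 232 224 224 224 225 225 225 225 225 225 224 225 226 139 158 156 156 155 156 156 157 157 159 157 157 155 155 154 155 156 155
156 221 222 221 220 220 221 222 222 223 223 223 223 222 223 223 223 222 222 222 224 222 155 190 218 216 219 170 156 218 226 224 225 224 225 225 227 226 226 226 225 226 143 159 156 156 157 155 156 156 157 159 157 157 153 153 155 156 157 157
157 222 222 221 221 221 220 222 222 222 222 223 223 223 223 223 223 222 222 222 227 117 128 147 170 169 168 151 128  91 229 224 225 225 226 226 226 226 226 225 226 227 140 157 157 156 155 156 157 156 156 157 158 155 155 155 156 156 157 158
```

Pointer tip is at about column 253.4 and red tip at 241.0, so about 9.6 mm remain. The two strokes gave about 9 mm, with no slip. Two more strokes next, lighter.

Request:
{"method": "step_arm", "body": {
  "targets": [
    {"x":0.8,"y":1.6,"z":0,"rx":0,"ry":0,"rz":0,"grip":0},
    {"x":1.6,"y":3.2,"z":0,"rx":0,"ry":0,"rz":0,"grip":0},
    {"x":2.36,"y":4.95,"z":0.8,"rx":0,"ry":0,"rz":0,"grip":0},
    {"x":2.36,"y":4.95,"z":2.0,"rx":0,"ry":0,"rz":0,"grip":0},
    {"x":2.36,"y":4.95,"z":2.4,"rx":0,"ry":0,"rz":0,"grip":0}
  ]
}}

```text
t: 9.85
tcp_pos: [0.5249, -0.2441, 0.0818]
eef_rot: [-3.128, -0.273, 0.009]
force: [-0.1, 2.0, -0.2]
finger_gap: 0.002
grasp_force: 0.0
```

Request:
{"method": "step_arm", "body": {
  "targets": [
    {"x":0,"y":0,"z":0.0,"rx":0,"ry":0,"rz":0,"grip":0},
    {"x":0,"y":0,"z":0.24,"rx":0,"ry":0,"rz":0,"grip":0},
    {"x":0,"y":0,"z":0.3,"rx":0,"ry":0,"rz":0,"grip":0},
    {"x":0,"y":0,"z":0.3,"rx":0,"ry":0,"rz":0,"grip":0}
  ]
}}

```text
t: 10.25
tcp_pos: [0.5269, -0.2422, 0.0789]
eef_rot: [3.129, 0.279, 0.002]
force: [-0.4, 0.5, -0.1]
finger_gap: 0.004
grasp_force: 0.0
```

```bash
python3 -c "
from h import *
st()"
```

```text
10.25 clamp [ -1.3 -83.2  78.9] toolyaw 10.2 F [-0.3  0.6 -0.1]
```

Request:
{"method": "step_arm", "body": {
  "targets": [
    {"x":0,"y":0.06,"z":0.05,"rx":0,"ry":0,"rz":0,"grip":0},
    {"x":0,"y":0.06,"z":0.05,"rx":0,"ry":0,"rz":0,"grip":0}
  ]
}}

```text
t: 10.45
tcp_pos: [0.5275, -0.2444, 0.0779]
eef_rot: [3.128, 0.278, 0.003]
force: [0.7, -0.3, 3.7]
finger_gap: 0.004
grasp_force: 1.7
```

Request:
{"method": "step_arm", "body": {
  "targets": [
    {"x":0,"y":-0.18,"z":0,"rx":0,"ry":0,"rz":0,"grip":0},
    {"x":0,"y":-0.36,"z":-0.01,"rx":0,"ry":0,"rz":0,"grip":0},
    {"x":0,"y":-0.54,"z":-0.02,"rx":0,"ry":0,"rz":0,"grip":0},
    {"x":0,"y":-0.72,"z":-0.02,"rx":0,"ry":0,"rz":0,"grip":0},
    {"x":0,"y":-0.72,"z":-0.02,"rx":0,"ry":0,"rz":0,"grip":0}
  ]
}}

```text
t: 10.95
tcp_pos: [0.5242, -0.2259, 0.0784]
eef_rot: [3.129, 0.279, 0.003]
force: [-0.9, 2.1, 7.1]
finger_gap: 0.008
grasp_force: 3.4
```

Request:
{"method": "step_arm", "body": {
  "targets": [
    {"x":0,"y":0,"z":-0.6,"rx":0,"ry":0,"rz":0,"grip":0},
    {"x":0,"y":0.36,"z":-0.6,"rx":0,"ry":0,"rz":0,"grip":0},
    {"x":0,"y":0.72,"z":-0.6,"rx":0,"ry":0,"rz":0,"grip":0},
    {"x":0,"y":0.72,"z":-0.6,"rx":0,"ry":0,"rz":0,"grip":0},
    {"x":0,"y":0.72,"z":-0.3,"rx":0,"ry":0,"rz":0,"grip":0}
  ]
}}

```text
t: 11.45
tcp_pos: [0.527, -0.2449, 0.0846]
eef_rot: [3.129, 0.276, 0.001]
force: [0.0, 0.1, -0.1]
finger_gap: 0.006
grasp_force: 0.0
```

Request:
{"method": "step_arm", "body": {
  "targets": [
    {"x":0,"y":0,"z":0.24,"rx":0,"ry":0,"rz":0,"grip":0},
    {"x":0,"y":0,"z":0.32,"rx":0,"ry":0,"rz":0,"grip":0},
    {"x":0,"y":0,"z":0.32,"rx":0,"ry":0,"rz":0,"grip":0}
  ]
}}

```text
t: 11.75
tcp_pos: [0.5269, -0.2454, 0.0778]
eef_rot: [3.127, 0.277, 0.0]
force: [-1.8, -1.8, 11.3]
finger_gap: 0.003
grasp_force: 5.3
```

Request:
{"method": "step_arm", "body": {
  "targets": [
    {"x":0,"y":-0.18,"z":0,"rx":0,"ry":0,"rz":0,"grip":0},
    {"x":0,"y":-0.36,"z":-0.01,"rx":0,"ry":0,"rz":0,"grip":0},
    {"x":0,"y":-0.54,"z":-0.02,"rx":0,"ry":0,"rz":0,"grip":0},
    {"x":0,"y":-0.68,"z":-0.02,"rx":0,"ry":0,"rz":0,"grip":0},
    {"x":0,"y":-0.68,"z":-0.02,"rx":0,"ry":0,"rz":0,"grip":0}
  ]
}}

```text
t: 12.25
tcp_pos: [0.5241, -0.2272, 0.0783]
eef_rot: [3.129, 0.279, 0.001]
force: [-2.9, 0.3, 11.1]
finger_gap: 0.008
grasp_force: 5.4
```

Request:
{"method": "step_arm", "body": {
  "targets": [
    {"x":0,"y":0,"z":-1.5,"rx":0,"ry":0,"rz":0,"grip":0},
    {"x":-0.8,"y":-1.4,"z":-2.7,"rx":0,"ry":0,"rz":0,"grip":0},
    {"x":-1.6,"y":-2.8,"z":-2.7,"rx":0,"ry":0,"rz":0,"grip":0},
    {"x":-2.36,"y":-4.28,"z":-2.7,"rx":0,"ry":0,"rz":0,"grip":0},
    {"x":-2.36,"y":-4.28,"z":-2.7,"rx":0,"ry":0,"rz":0,"grip":0}
  ]
}}

```text
t: 12.75
tcp_pos: [0.4427, -0.1278, 0.1438]
eef_rot: [-3.126, -0.288, 0.007]
force: [0.8, -0.2, 0.4]
finger_gap: 0.005
grasp_force: 0.0
```

Request:
{"method": "step_arm", "body": {
  "targets": [
    {"x":0,"y":0,"z":0,"rx":0,"ry":0,"rz":0,"grip":0},
    {"x":0,"y":0,"z":0,"rx":0,"ry":0,"rz":0,"grip":0}
  ]
}}

```text
t: 12.95
tcp_pos: [0.4474, -0.133, 0.1446]
eef_rot: [3.129, 0.277, 0.0]
force: [0.7, -0.6, 0.5]
finger_gap: 0.001
grasp_force: 0.0
```

```bash
cat > meas2.py <<'E'
from h import *
st(); c=cap('wrist'); f=c['frame']; hsv=cv2.cvtColor(f,cv2.COLOR_RGB2HSV)
red=cv2.inRange(hsv,(0,140,90),(8,255,255))|cv2.inRange(hsv,(172,140,90),(180,255,255)); red[237:]=0
n,l,s_,_=cv2.connectedComponentsWithStats(red); k=1+np.argmax(s_[1:,4]); y=s_[k][1]
v,u=np.nonzero(l==k); uc=u[v<y+6].mean(); a=clamp(plane(c,uc,y,.0425)); print('red tip',uc,y,a)
g=f.max(2).astype(float)
def run(r,x0,x1):
    w=np.clip(210-g[r,x0:x1],0,None); return w
x0,x1=int(uc)-12,int(uc)+26
tipr=None
for r in range(y-12,y+3):
    w=run(r,x0,x1); i=np.nonzero(w>60)[0]
    if len(i): # longest dark run
        gs=np.split(i,np.nonzero(np.diff(i)>1)[0]+1); m=max(gs,key=len); ww=w[max(m[0]-1,0):m[-1]+2]; cc=(ww*np.arange(max(m[0]-1,0),m[-1]+2)).sum()/ww.sum()+x0
        p=clamp(plane(c,cc,r,.0425)); print('row',r,'dark len',len(m),'col',round(cc,2),p[:2],'gap',round(a[1]-p[1],2))
save(c,f"z{int(bot.get_state()['t']*100)}",1.5)
E
python3 meas2.py
```

```text
12.95 clamp [-60.3  38.2 144.6] toolyaw 10.12 F [ 0.6 -0.8  0.5]
red tip 239.35294117647058 153 [-31.6  47.5  42.5]
row 141 dark len 6 col 241.44 [-22.2  45.8] gap 1.7
row 142 dark len 6 col 241.45 [-23.   45.8] gap 1.7
row 143 dark len 6 col 241.48 [-23.7  45.8] gap 1.7
row 144 dark len 7 col 241.62 [-24.5  45.7] gap 1.8
row 145 dark len 8 col 241.62 [-25.3  45.7] gap 1.8
row 146 dark len 6 col 241.49 [-26.1  45.8] gap 1.7
row 147 dark len 4 col 241.58 [-26.9  45.7] gap 1.8
row 148 dark len 2 col 241.58 [-27.7  45.7] gap 1.8
```

1.75 mm remain, so about 7.6 mm more rolling.

Request:
{"method": "step_arm", "body": {
  "targets": [
    {"x":0.8,"y":1.6,"z":0,"rx":0,"ry":0,"rz":0,"grip":0},
    {"x":1.6,"y":3.2,"z":0,"rx":0,"ry":0,"rz":0,"grip":0},
    {"x":2.36,"y":4.77,"z":0.8,"rx":0,"ry":0,"rz":0,"grip":0},
    {"x":2.36,"y":4.77,"z":2.0,"rx":0,"ry":0,"rz":0,"grip":0},
    {"x":2.36,"y":4.77,"z":2.4,"rx":0,"ry":0,"rz":0,"grip":0}
  ]
}}

```text
t: 13.5
tcp_pos: [0.5244, -0.2407, 0.0812]
eef_rot: [-3.128, -0.273, 0.008]
force: [-0.5, 1.3, -0.7]
finger_gap: 0.002
grasp_force: 0.0
```

Request:
{"method": "step_arm", "body": {
  "targets": [
    {"x":0,"y":0,"z":0.0,"rx":0,"ry":0,"rz":0,"grip":0},
    {"x":0,"y":0,"z":0.0,"rx":0,"ry":0,"rz":0,"grip":0},
    {"x":0,"y":0,"z":0.24,"rx":0,"ry":0,"rz":0,"grip":0},
    {"x":0,"y":0,"z":0.33,"rx":0,"ry":0,"rz":0,"grip":0},
    {"x":0,"y":0,"z":0.33,"rx":0,"ry":0,"rz":0,"grip":0}
  ]
}}

```text
t: 14.0
tcp_pos: [0.5269, -0.2399, 0.0784]
eef_rot: [3.127, 0.278, 0.004]
force: [-1.2, -0.5, 6.0]
finger_gap: 0.004
grasp_force: 2.6
```

```bash
python3 -c "
from h import *
st()"
```

```text
14.0 clamp [ -0.9 -81.   78.4] toolyaw 10.17 F [-1.3 -0.3  6. ]
```

Request:
{"method": "step_arm", "body": {
  "targets": [
    {"x":0,"y":-0.1,"z":0,"rx":0,"ry":0,"rz":0,"grip":0},
    {"x":0,"y":-0.2,"z":0,"rx":0,"ry":0,"rz":0,"grip":0},
    {"x":0,"y":-0.3,"z":0,"rx":0,"ry":0,"rz":0,"grip":0},
    {"x":0,"y":-0.3,"z":0,"rx":0,"ry":0,"rz":0,"grip":0},
    {"x":0,"y":-0.3,"z":0,"rx":0,"ry":0,"rz":0,"grip":0}
  ]
}}

```text
t: 14.5
tcp_pos: [0.5256, -0.2323, 0.0786]
eef_rot: [3.128, 0.278, 0.004]
force: [-1.1, 1.6, 6.2]
finger_gap: 0.002
grasp_force: 3.1
```

Request:
{"method": "step_arm", "body": {
  "targets": [
    {"x":0,"y":0,"z":-1.5,"rx":0,"ry":0,"rz":0,"grip":0},
    {"x":-0.8,"y":-1.5,"z":-2.7,"rx":0,"ry":0,"rz":0,"grip":0},
    {"x":-1.6,"y":-3.0,"z":-2.7,"rx":0,"ry":0,"rz":0,"grip":0},
    {"x":-2.36,"y":-4.5,"z":-2.7,"rx":0,"ry":0,"rz":0,"grip":0},
    {"x":-2.36,"y":-4.7,"z":-2.7,"rx":0,"ry":0,"rz":0,"grip":0}
  ]
}}

```text
t: 15.0
tcp_pos: [0.4424, -0.1228, 0.1445]
eef_rot: [-3.127, -0.286, 0.003]
force: [0.8, -0.9, 0.5]
finger_gap: 0.006
grasp_force: 0.0
```

Request:
{"method": "step_arm", "body": {
  "targets": [
    {"x":0,"y":0,"z":0,"rx":0,"ry":0,"rz":0,"grip":0},
    {"x":0,"y":0,"z":0,"rx":0,"ry":0,"rz":0,"grip":0}
  ]
}}

```text
t: 15.2
tcp_pos: [0.4469, -0.1276, 0.1447]
eef_rot: [3.128, 0.277, 0.003]
force: [0.3, -0.3, -0.6]
finger_gap: 0.006
grasp_force: 0.0
```

```bash
python3 meas2.py
```

```text
15.2 clamp [-59.8  43.6 144.7] toolyaw 10.12 F [ 0.3 -0.4 -0.6]
red tip 246.10256410256412 153 [-31.   47.6  42.5]
row 141 dark len 7 col 246.31 [-21.6  47.3] gap 0.3
row 142 dark len 6 col 246.45 [-22.3  47.2] gap 0.4
row 143 dark len 6 col 246.44 [-23.1  47.2] gap 0.4
row 144 dark len 6 col 246.4 [-23.9  47.3] gap 0.3
row 145 dark len 7 col 246.29 [-24.7  47.4] gap 0.2
row 146 dark len 8 col 246.34 [-25.5  47.3] gap 0.3
row 147 dark len 6 col 246.46 [-26.3  47.2] gap 0.4
row 148 dark len 4 col 246.45 [-27.1  47.3] gap 0.3
row 149 dark len 2 col 246.44 [-27.8  47.3] gap 0.3
```

The gap is 0.3 mm, within measurement noise of the mark. Now I go to the orange side of the lever to lock it.

Request:
{"method": "step_arm", "body": {
  "targets": [
    {"x":-0.4,"y":1.6,"z":0,"rx":0,"ry":0,"rz":1.6,"grip":0},
    {"x":-0.8,"y":3.2,"z":0,"rx":0,"ry":0,"rz":3.2,"grip":0},
    {"x":-1.2,"y":4.8,"z":0,"rx":0,"ry":0,"rz":4.8,"grip":0},
    {"x":-1.36,"y":5.46,"z":0,"rx":0,"ry":0,"rz":6.4,"grip":0}
  ]
}}

```text
t: 15.65
tcp_pos: [0.4357, -0.2732, 0.1441]
eef_rot: [3.078, -0.615, 0.001]
force: [-0.7, 0.4, -0.3]
finger_gap: 0.004
grasp_force: 0.0
```

Request:
{"method": "step_arm", "body": {
  "targets": [
    {"x":0,"y":0,"z":0,"rx":0,"ry":0,"rz":1.6,"grip":0},
    {"x":0,"y":0,"z":0,"rx":0,"ry":0,"rz":3.2,"grip":0},
    {"x":0,"y":0,"z":0,"rx":0,"ry":0,"rz":4.8,"grip":0},
    {"x":0,"y":0,"z":0,"rx":0,"ry":0,"rz":6.8,"grip":0},
    {"x":0,"y":0,"z":0,"rx":0,"ry":0,"rz":6.8,"grip":0}
  ]
}}

```text
t: 16.15
tcp_pos: [0.4367, -0.2685, 0.1438]
eef_rot: [2.773, -1.475, 0.0]
force: [-0.8, -0.0, 0.1]
finger_gap: 0.005
grasp_force: 0.0
```

```bash
python3 -c "
from h import *
st(); T=cap('top')
h=cv2.cvtColor(T['frame'],cv2.COLOR_RGB2HSV); m=cv2.inRange(h,(8,150,120),(22,255,255)); m[:200]=0; m[310:]=0; m[:,:220]=0;m[:,340:]=0
v,u=np.nonzero(m); print(len(u), clamp(plane(T,u.mean(),v.mean(),.09)) if len(u) else 0)
c=cap('wrist'); h=cv2.cvtColor(c['frame'],cv2.COLOR_RGB2HSV); m=cv2.inRange(h,(8,150,90),(22,255,255)); m[230:]=0
n,l,s,ce=cv2.connectedComponentsWithStats(m)
for a,b in zip(s[1:],ce[1:]):
  if a[4]>15: print(a,clamp(plane(c,*b,.09)))
"
```

```text
16.15 clamp [-94.7 -93.2 143.8] toolyaw -56.0 F [-0.8  0.1  0.1]
0 0
[228 172  38  13 299] [ -84.1 -112.5   90. ]
```

Request:
{"method": "step_arm", "body": {
  "targets": [
    {"x":0,"y":0,"z":1.2,"rx":0,"ry":0,"rz":0,"grip":0},
    {"x":0,"y":0,"z":2.1,"rx":0,"ry":0,"rz":0,"grip":0},
    {"x":0,"y":0,"z":2.35,"rx":0,"ry":0,"rz":0,"grip":0},
    {"x":0,"y":0,"z":2.35,"rx":0,"ry":0,"rz":0,"grip":0}
  ]
}}

```text
t: 16.65
tcp_pos: [0.436, -0.2672, 0.0846]
eef_rot: [2.776, -1.47, -0.003]
force: [0.9, 0.1, 0.5]
finger_gap: 0.005
grasp_force: 0.0
```

Request:
{"method": "step_arm", "body": {
  "targets": [
    {"x":0.48,"y":0,"z":0,"rx":0,"ry":0,"rz":0,"grip":0},
    {"x":0.79,"y":0.08,"z":0,"rx":0,"ry":0,"rz":-1.7,"grip":0},
    {"x":1.1,"y":0.12,"z":0,"rx":0,"ry":0,"rz":-3.4,"grip":0},
    {"x":1.42,"y":0.1,"z":0,"rx":0,"ry":0,"rz":-5.15,"grip":0}
  ]
}}

```text
t: 17.05
tcp_pos: [0.4549, -0.2987, 0.0864]
eef_rot: [-3.035, 0.81, -0.001]
force: [-0.7, 2.2, -1.0]
finger_gap: 0.006
grasp_force: 0.9
```

Request:
{"method": "step_arm", "body": {
  "targets": [
    {"x":0.31,"y":0.08,"z":0,"rx":0,"ry":0,"rz":-1.7,"grip":0},
    {"x":0.62,"y":0.12,"z":0,"rx":0,"ry":0,"rz":-3.4,"grip":0},
    {"x":0.94,"y":0.1,"z":0,"rx":0,"ry":0,"rz":-5.15,"grip":0},
    {"x":1.25,"y":0.05,"z":0,"rx":0,"ry":0,"rz":-6.9,"grip":0}
  ]
}}

```text
t: 17.45
tcp_pos: [0.4811, -0.3162, 0.0865]
eef_rot: [3.138, 0.117, 0.001]
force: [-0.8, 0.0, -1.2]
finger_gap: -0.0
grasp_force: 0.7
```

Request:
{"method": "step_arm", "body": {
  "targets": [
    {"x":0.21,"y":0.03,"z":0,"rx":0,"ry":0,"rz":-1.15,"grip":0},
    {"x":0.21,"y":0.03,"z":0,"rx":0,"ry":0,"rz":-1.15,"grip":0},
    {"x":0.21,"y":0.03,"z":0,"rx":0,"ry":0,"rz":-1.15,"grip":0}
  ]
}}

```text
t: 17.75
tcp_pos: [0.4866, -0.3161, 0.0862]
eef_rot: [3.13, 0.261, 0.003]
force: [-0.2, 0.3, -0.2]
finger_gap: 0.006
grasp_force: 0.0
```

```bash
python3 -c "
from h import *
st()"
```

```text
17.75 clamp [ -54.  -148.9   86.2] toolyaw 9.53 F [-0.1  0.4 -0.2]
```

Request:
{"method": "step_arm", "body": {
  "targets": [
    {"x":0.12,"y":0,"z":0,"rx":0,"ry":0,"rz":0,"grip":0},
    {"x":0.12,"y":0,"z":0,"rx":0,"ry":0,"rz":0,"grip":0},
    {"x":0.12,"y":0,"z":0,"rx":0,"ry":0,"rz":0,"grip":0}
  ]
}}

```text
t: 18.05
tcp_pos: [0.4874, -0.3157, 0.0856]
eef_rot: [3.13, 0.263, -0.004]
force: [-4.2, -2.0, 2.7]
finger_gap: 0.002
grasp_force: 2.6
```

Request:
{"method": "step_arm", "body": {
  "targets": [
    {"x":0.08,"y":0,"z":0,"rx":0,"ry":0,"rz":0,"grip":0},
    {"x":0.08,"y":0,"z":0,"rx":0,"ry":0,"rz":0,"grip":0},
    {"x":0.08,"y":0,"z":0,"rx":0,"ry":0,"rz":0,"grip":0}
  ]
}}

```text
t: 18.35
tcp_pos: [0.4875, -0.3157, 0.0856]
eef_rot: [3.13, 0.262, -0.009]
force: [-7.9, -2.5, 5.9]
finger_gap: 0.004
grasp_force: 4.3
```

Request:
{"method": "step_arm", "body": {
  "targets": [
    {"x":-0.5,"y":0,"z":0,"rx":0,"ry":0,"rz":0,"grip":0},
    {"x":-0.8,"y":0,"z":0,"rx":0,"ry":0,"rz":0,"grip":0},
    {"x":-0.8,"y":0,"z":-1.2,"rx":0,"ry":0,"rz":0,"grip":0},
    {"x":-0.8,"y":0,"z":-2.35,"rx":0,"ry":0,"rz":0,"grip":0}
  ]
}}

```text
t: 18.75
tcp_pos: [0.4706, -0.317, 0.1441]
eef_rot: [-3.129, -0.265, 0.001]
force: [1.4, 0.8, 0.2]
finger_gap: 0.004
grasp_force: 0.0
```

Request:
{"method": "step_arm", "body": {
  "targets": [
    {"x":0.3,"y":-1.8,"z":0,"rx":0,"ry":0,"rz":0,"grip":0},
    {"x":0.5,"y":-3.6,"z":0,"rx":0,"ry":0,"rz":0,"grip":0},
    {"x":0.5,"y":-5.4,"z":0,"rx":0,"ry":0,"rz":0,"grip":0},
    {"x":0.5,"y":-7.0,"z":0,"rx":0,"ry":0,"rz":0.1,"grip":0},
    {"x":0.5,"y":-7.65,"z":0,"rx":0,"ry":0,"rz":0,"grip":0}
  ]
}}

```text
t: 19.25
tcp_pos: [0.4506, -0.1226, 0.1442]
eef_rot: [-3.128, -0.274, -0.001]
force: [-0.2, -1.2, -0.4]
finger_gap: 0.002
grasp_force: 0.0
```

Request:
{"method": "step_arm", "body": {
  "targets": [
    {"x":0,"y":0,"z":0,"rx":0,"ry":0,"rz":0,"grip":0},
    {"x":0,"y":0,"z":0,"rx":0,"ry":0,"rz":0,"grip":0},
    {"x":0,"y":0,"z":0,"rx":0,"ry":0,"rz":0,"grip":0}
  ]
}}

```text
t: 19.55
tcp_pos: [0.4517, -0.1289, 0.1441]
eef_rot: [3.13, 0.26, 0.001]
force: [0.3, 0.2, -0.1]
finger_gap: 0.006
grasp_force: 0.0
```

```bash
python3 meas2.py; python3 -c "
from h import *
T=cap('top'); h=cv2.cvtColor(T['frame'],cv2.COLOR_RGB2HSV); m=cv2.inRange(h,(8,150,120),(22,255,255)); m[:200]=0; m[300:]=0; m[:,:270]=0;m[:,340:]=0
v,u=np.nonzero(m); print('orange top now',len(u),u.mean(),v.mean(),'start 298.85 248.33')
c=cap('wrist'); cv2.imwrite('pics/fin.png',np.hstack([cv2.resize(T['frame'][205:285,235:315],(400,400)),cv2.resize(c['frame'][100:180,200:280],(400,400))])[:,:,::-1])"
```

```text
19.55 clamp [-55.4  41.5 144.1] toolyaw 9.51 F [ 0.3  0.1 -0.1]
red tip 243.075 159 [-31.3  47.6  42.5]
row 147 dark len 7 col 243.1 [-21.7  47.4] gap 0.2
row 148 dark len 7 col 243.1 [-22.5  47.4] gap 0.2
row 149 dark len 7 col 243.11 [-23.3  47.4] gap 0.2
row 150 dark len 7 col 243.09 [-24.1  47.4] gap 0.2
row 151 dark len 8 col 243.31 [-24.9  47.3] gap 0.3
row 152 dark len 7 col 243.16 [-25.7  47.4] gap 0.2
row 153 dark len 5 col 243.09 [-26.5  47.5] gap 0.1
row 154 dark len 3 col 243.1 [-27.3  47.5] gap 0.1
row 155 dark len 1 col 243.07 [-28.1  47.5] gap 0.1
row 159 dark len 1 col 243.94 [-31.3  46.9] gap 0.7
row 160 dark len 1 col 245.13 [-32.1  46. ] gap 1.6
row 161 dark len 1 col 246.16 [-32.9  45.2] gap 2.4
orange top now 83 298.7951807228916 246.57831325301206 start 298.85 248.33
```

View pics/fin.png

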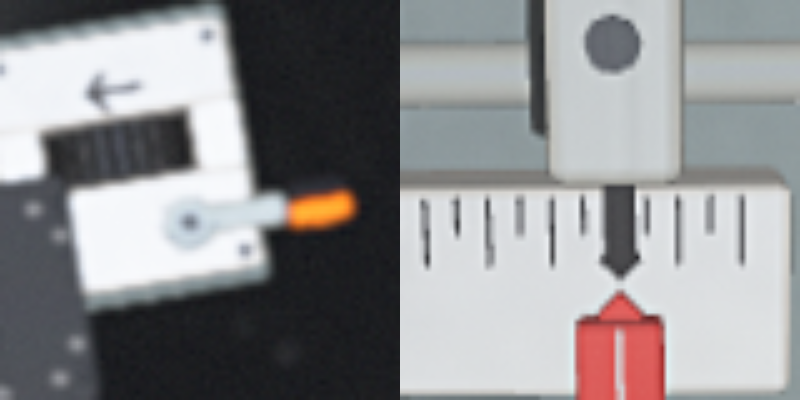

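The pointer tip at (620,275) faces the red tip at (620,293), 0.2 mm apart. The lever is back at its locked stop, hub (187,222) and tab (322,208), with the tool clear of everything. Handing in.

```bash
python3 -c "
from h import *
print(bot.close_job())"
```

```text
the job is handed in; nothing more can be done
None
```

The job is handed in at about 20 s: lever freed to its stop, jaw pointer rolled to about 0.2 mm from the red mark's tip, and lever pushed back to its locked stop with the tool clear; the first wheel strokes pressed up to about 16 N, above the suggested 2 to 10 N, and I did not re-check the bystanders at the end.

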